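Hold a spring clip gaping around the sample board's edge

TASK

I want to slip a colour chip under the blue clip on the sample board. First swing the magnifier arm out of the way, to the robot's left as far as it goes; then pick the blue spring clip up by its handles, squeezing them so that the jaws gape wide, and bring it to the near edge of the standing board at about the height of the colour chips, so that one jaw is on each side of the board, well past the edge, and nothing of the clip touches the board. Finish holding it there, squeezed open; do not let go, do not shift the board's stand, and leave the bottle, the tape roll and the tub alone.

Things in the scene. Friction and masses are not known exactly. Their poses are not given: they have to be found in the camera images.
- board: Loose sample board: stiff white board 150 mm long (x), 4 mm thick (y), top at 130 mm, colour chips on both faces, standing upright in a wooden block (105 x 62 x 26 mm high), 0.9 kg in all. Origin: centre of the underside, on the table. Near upright edge at x = -75 mm; the block begins only at x = -46 mm.
- board_edge (a point): Point on the near upright edge of the board, in the middle of its thickness, 85 mm above the table (the height of the chips); axes as the board's: x from the edge into the board, y across its thickness, z up.
- magnifier_arm (a joint): Swing arm of the magnifier, turning about the upright axis of its post; 0 = roughly over the board's near edge, growing as it swings to the robot's left (clockwise seen from above) to its stop at 1.5 rad. It stays where it is left; moving it takes about 0.7 N at the knob (0.12 N m friction).
- magnifier_pivot (a point): Point on the axis of the magnifier's fixed post (a post on a round foot of 90 mm diameter), at the arm's height, 180 mm above the table; the post's top is at 202 mm.
- magnifier_knob (a point): Middle height of the upright black knob on the arm: a cylinder 14 mm in diameter whose free part stands from 190 to 232 mm above the table; this point is at 214 mm, 185 mm from the pivot axis. The arm itself is a 12 mm bar at 180 mm.
- magnifier_lens (a point): Centre of the round lens (92 mm diameter, 12 mm thick) at the end of the arm, 250 mm from the pivot axis, 180 mm above the table.
- clip: Loose blue spring clip, 70 g, 124 mm long, 32 mm high, 54 mm wide over the handles when shut, lying on its side with the hinge pin upright. Origin: on the hinge axis, at the underside. While shut: x along the clip to the jaws, y across, z up. This body is the left lever (+y): it turns half of the opening when both handles are squeezed.
- clip_lever (a joint): Opening angle between the clip's two levers: 0 = shut (jaw tips together), growing as the handles are squeezed to its stop at 0.55 rad, where the jaw tips stand about 30 mm apart. A spring shuts it: 5 N at the handles to begin opening, 10 N at full gape; squeezing harder than that only holds it against the stop.
- jaw_left (a point): Tip of the left jaw (clip's +y side), mid-height of the clip; 55 mm ahead of the hinge. The jaws meet only at the tips and bow apart behind: 15 mm free between them near the hinge even when shut.
- jaw_right (a point): Tip of the right jaw (clip's -y side), the mirror image of the left.
- white_bottle: Bystander: small white bottle, 55 mm in diameter, 104 mm high; origin under its centre.
- masking_tape: Bystander: roll of masking tape lying flat, about 103 mm in diameter, 25 mm high; origin under its centre.
- bud_tub: Bystander: round tub of cotton buds, 77 mm in diameter, 80 mm high; origin under its centre.
- clip_grip (a point): Place to squeeze: midway between the flat handles while shut, 54 mm behind the hinge, 16 mm above the underside; the handles run from 12 to 68 mm behind the hinge, 32 mm high, splayed 0.275 rad each from the clip's x. Squeezed fully along the clip's y their outer faces are parallel, 16 mm apart.
Not all that is in view belongs to the job. Of the things that look like the clip, the middle-sized one is meant.

How it is judged (in metres and radians):
On the way, in this order (a step that is already met when the one before it is completed fails the run):
1. the magnifier arm is swung out to the left, to within 0.2 rad of its stop (value of joint magnifier_arm above 1.3 rad), for 0.2 s.
2. the clip is squeezed open (more than 0.35 rad) and carried well off the table (value of joint clip_lever above 0.35 rad and height (world z) of clip above 0.03 m and contact force between clip and the fingers above 2 N), for 0.2 s.
At the end, for the whole second after the job is handed in: Magnifier arm above 1.3 rad; clip held by the gripper, at rest, open over 0.35 rad; both jaw tips 10-46 mm past the board's near edge, within 30 mm of 85 mm height, one at least 5 mm to each side of the board's mid-plane; clip not touching the board; board upright, moved under 15 mm (value of joint magnifier_arm above 1.3 rad and value of joint clip_lever above 0.35 rad and x of jaw_left in the frame of board_edge between 0.01 and 0.046 m and x of jaw_right in the frame of board_edge between 0.01 and 0.046 m and z of jaw_left in the frame of board_edge between -0.03 and 0.03 m and z of jaw_right in the frame of board_edge between -0.03 and 0.03 m and ((y of jaw_left in the frame of board_edge above 0.005 m and y of jaw_right in the frame of board_edge below -0.005 m) or (y of jaw_right in the frame of board_edge above 0.005 m and y of jaw_left in the frame of board_edge below -0.005 m)) and contact force between clip and board below 0.3 N and contact force between clip and the fingers above 2 N and linear speed of clip below 0.02 m/s and distance of board from where it was at the start of the episode below 0.015 m and angle between board's own z axis and vertical below 0.05 rad); the arm keeps its last pose, push and grip.
It fails at once if the board's stand is shifted by more than 20 mm (distance of board from where it was at the start of the episode above 0.02 m).
It fails at once if the white bottle is shifted by more than 30 mm (distance of white_bottle from where it was at the start of the episode above 0.03 m).
It fails at once if the tape roll is shifted by more than 30 mm (distance of masking_tape from where it was at the start of the episode above 0.03 m).
It fails at once if the tub is shifted by more than 30 mm (distance of bud_tub from where it was at the start of the episode above 0.03 m).
It also fails if it takes over 61 s, if anything falls off the work surface, if the arm or the gripper's body presses on something with over 40 N, if the wrist force passes 120 N, or if a joint passes its speed limit or range.

ROBOT

A 7-joint arm with a two-finger parallel gripper is mounted at the origin on a cart in front of the work surface, level with it; the furniture and walls round the work are solid. World frame = base frame: x ahead of the robot, y to its left, z up, the work surface at z = 0. Lengths are in mm, angles in rad, forces in N, time in s.
With the tool pointing down it reaches from about 400 to 900 mm from the base axis. Payload 5.5 kg.
Tool frame: the origin (TCP) lies at the very end of the fingers, on their centre line; the grasp point (between the pads) lies 19 mm behind it; x points along the fingers, z is the direction in which the jaws open and shut, and the axes are right-handed (so a half turn about x gives the same grasp; the last joint's range is limited). The gripper opens to 92 mm and grips with 3 to 60 N. Pads are 19 mm wide; open, the fingers measure 130 mm over their backs; the gripper's body (75 mm by 190 mm) begins 47 mm behind the grasp point.
Start: joints at [-0.885, 0.501, -0.427, 1.55, 0.221, 1.138, -0.21], TCP at [266.669, 592.78, 226.729] pointing down, gripper open.
Joint ranges: [-2.88, 2.88], [-0.31, 2.03], [-1.54, 1.56], [0.2, 2.42], [-1.41, 4.55], [0.19, 2.02], [-2.57, 2.57]. Speed limits (rad/s): [2.57, 2.57, 3.14, 3.14, 3.14, 3.14, 3.14].

INTERFACE

Orientations are given as [roll, pitch, yaw] about the fixed x, y, z axes, in that order (R = Rz(yaw) Ry(pitch) Rx(roll)).
In Python, from rig import robot gives the robot as it stands.
- The arm moves only by the tool servo_tool, never from a script. Its argument "deltas" is a list of rows, each a list of 4 numbers: the shift along the world's x, y, z in m, then the turn about the world's z in rad. A call has 1 to 10 rows; each row is the pose to reach, as a shift and turn from the pose commanded when the call began; what a row does not reach only later rows make up. A row lasts 1/10 s, in which the tool goes at most 50 mm and 8.59 degrees, less where a joint would pass 70% of its speed; a pose out of reach is approached as far as the arm can. A call with a gripper value outside its range is refused whole. "fingers" is the finger opening in m, from 0 to 0.0918, set as the call begins (left out, the last holds). The fingers move at their own pace and stop on an object; "grip_force" is the grip in N (left out, the last holds). Time passes only in rows, so rows that repeat a pose let the fingers close. It gives the time, the measured TCP pose, the force and the opening at its end, in the units of the state.
- robot.observe(): the state, without advancing time (a new reading comes with each control period).
- robot.capture(name): name is "scene" or "top" or "wrist"; returns the picture (420x560x3 uint8, red, green, blue); there is no depth.
- robot.camera_info(name): a dict with "fov_y" (degrees; the focal length in pixels is half the picture's height over the tangent of half this angle, whatever the lens; pixels are square), "cx", "cy" (the principal point, pixels), "T" (4x4, takes a point from camera to world coordinates); the wrist camera has in their place "mount" (4x4, takes a point from camera to tool coordinates, whose origin is the TCP and whose axes are the tool frame's). Camera axes: x right, y down, z forward; pixel columns grow to the right and rows downward; lengths in mm; the calibration is good to about 2 mm. The wrist camera is an equidistant fisheye: a pixel r from the principal point sees the ray r / f radians off the axis. A picture is of the moment at which its call begins: read the wrist's pose just before it. camera_info takes no time and is no camera call.
- robot.finish_job(): hands the job in, once; it reports no verdict.
Trained networks look in the newest picture that a camera, given by its name, has taken for a name from the list of things; names that differ only in an ending like _2 or _b are one class to them, and where a whole thing is asked for, a point or a joint stands for the part that bears it (a point fixed in the world has none). Each returns a list of dicts, best first, with "conf" (0 to 1); they miss things now and then, are a little off and sometimes report something else, mostly with a low value. They report only what shows in the picture. A call takes as long as a camera call. They do not tell look-alikes from the thing itself.
- robot.boxes_of(camera, query): "at" ([column, row] in pixels, amid what is visible of it).
The state is a dict: "t": time; "joint_pos": joint angles; "dq": joint speeds; "tau": joint torques, N m; "eef_pos": TCP position; "eef_rot": TCP orientation; "force": force on the tool from outside, world axes, zero at the start; "torque": the same for the moment, N m; "finger_gap": opening from 0.0 (shut) to 1.0 (fully open).
Only numpy, scipy, OpenCV 4.12 (cv2) and the standard library are available. Lean on these libraries where they do the work, as an engineer would, in place of code of your own. Each camera call takes 0.05 s, during which the arm holds its last target.

## Working session

There is one attempt and no reset: what is moved stays moved. The work goes in short steps, Python scripts to look and compute and a tool call to move; the robot and the scene stay as the last step left them, time stands still between calls to the robot, and variables do not carry over. Pictures are saved under pics/ and viewed, and the job is handed in when it is done.

Besides the shell and the picture viewer there is one more tool, called after "Emit:" in YAML: its name, and indented under it one key for each argument. servo_tool: Moves the arm, as the interface text tells. Its arguments: {"type":"object","properties":{"deltas":{"type":"array"},"fingers":{"type":"number"},"grip_force":{"type":"number"}},"required":["deltas"]}

```bash
ls; mkdir -p pics; cat > h.py <<'E'
import numpy as np, cv2
from rig import robot
def cap(n,f):
    im=robot.capture(n); cv2.imwrite('pics/'+f,cv2.cvtColor(np.asarray(im),cv2.COLOR_RGB2BGR)); return im
E
python3 - <<'E'
from h import *
print(robot.observe())
for n in("scene","top","wrist"):
    print(n,robot.camera_info(n))
    cap(n,n+'0.png')
E
```

```text
pics
{'t': 0.0, 'joint_pos': array([-0.88476072,  0.50187512, -0.42678245,  1.5514801 ,  0.22080395,
        1.13826654, -0.21032814]), 'dq': array([ 3.25667398e-04, -3.21581615e-04,  1.29305648e-03, -1.70170245e-06,
        7.45485275e-04,  6.22588403e-05, -3.42795745e-04]), 'tau': array([-3.43379861e-04, -5.66596985e+01, -5.81633717e+00, -2.79119915e+01,
       -6.87212823e-02,  3.06984864e-02,  1.69426257e-04]), 'eef_pos': array([266.47711182, 592.08627342, 225.64794389]), 'eef_rot': array([ 3.10650795,  1.5688247 , -2.02868995]), 'force': array([-0.12593364, -0.64079365, -0.12568268]), 'torque': array([ 0.03425292,  0.00896485, -0.00693489]), 'finger_gap': 0.9974218521531147}
scene {'fov_y': 45.855808164862204, 'cx': 276.62447866305, 'cy': 211.77727542867677, 'T': array([[ 6.50042020e-01, -4.76304869e-01,  5.92097158e-01,
        -1.67801338e+02],
       [-7.59891559e-01, -4.10716660e-01,  5.03861730e-01,
        -7.35039986e+02],
       [ 3.19237226e-03, -7.77460930e-01, -6.28923136e-01,
         9.76819392e+02],
       [ 0.00000000e+00,  0.00000000e+00,  0.00000000e+00,
       
[... 187 characters left out ...]
3e+02],
       [-9.99824314e-01,  1.08863006e-02,  1.52587411e-02,
        -9.97207884e+01],
       [-1.63943049e-02, -1.13254460e-01, -9.93430749e-01,
         1.39248901e+03],
       [ 0.00000000e+00,  0.00000000e+00,  0.00000000e+00,
         1.00000000e+00]])}
wrist {'fov_y': 65.70646984690485, 'cx': 280.3706884212445, 'cy': 202.6045960103038, 'mount': array([[ 4.40495637e-04, -2.60199638e-01,  9.65554739e-01,
        -1.58448353e+02],
       [ 7.90836079e-04, -9.65554440e-01, -2.60199918e-01,
         6.99394504e+01],
       [ 9.99999590e-01,  8.78212453e-04, -2.19547257e-04,
        -6.65461834e-01],
       [ 0.00000000e+00,  0.00000000e+00,  0.00000000e+00,
         1.00000000e+00]])}
```

View pics/scene0.png

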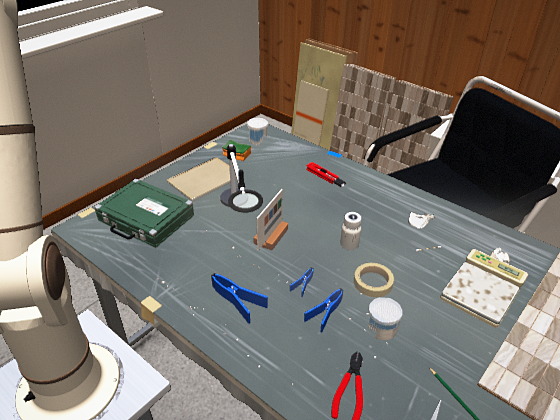

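View pics/top0.png

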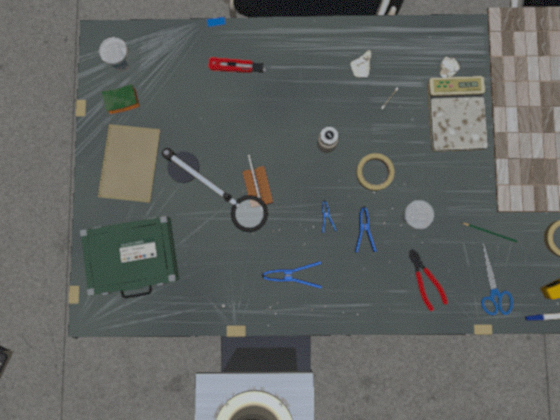

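View pics/wrist0.png

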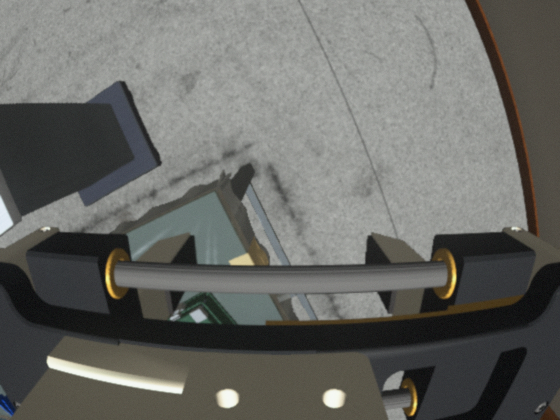

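```bash
cat >> h.py <<'E'
def ray(n,px):
    c=robot.camera_info(n); f=210/np.tan(np.radians(c['fov_y']/2))
    d=np.array([(px[0]-c['cx'])/f,(px[1]-c['cy'])/f,1.])
    T=np.array(c['T']); return T[:3,3],T[:3,:3]@d
def atz(n,px,z):
    o,d=ray(n,px); return o+d*(z-o[2])/d[2]
def proj(n,p):
    c=robot.camera_info(n); f=210/np.tan(np.radians(c['fov_y']/2)); T=np.array(c['T'])
    q=T[:3,:3].T@(np.asarray(p,float)-T[:3,3]); return np.array([c['cx']+f*q[0]/q[2],c['cy']+f*q[1]/q[2]])
def crop(src,x0,y0,x1,y1,k,out):
    im=cv2.imread('pics/'+src)[y0:y1,x0:x1]; im=cv2.resize(im,None,fx=k,fy=k,interpolation=cv2.INTER_CUBIC)
    cv2.imwrite('pics/'+out,im)
E
python3 - <<'E'
from h import *
crop('top0.png',140,130,300,250,5,'tc1.png')
crop('top0.png',290,180,450,300,5,'tc2.png')
crop('scene0.png',200,120,320,260,4,'sc1.png')
crop('scene0.png',200,250,410,350,3.8,'sc2.png')
for q in ['clip','board','magnifier_knob','magnifier_lens','white_bottle','masking_tape','bud_tub']:
  for c in('top','scene'):
    print(q,c,[(np.round(b['at'],1).tolist(),round(b['conf'],2)) for b in robot.boxes_of(c,q)])
E
```

```text
clip top [([288.1, 276.9], 0.65), ([329.2, 214.8], 0.54), ([365.5, 226.9], 0.51)]
clip scene [([327.4, 307.4], 0.86), ([235.6, 294.1], 0.77), ([350.0, 231.2], 0.7), ([306.8, 279.5], 0.64)]
board top [([259.7, 183.9], 0.78), ([362.7, 224.6], 0.36)]
board scene [([270.5, 222.1], 0.78)]
magnifier_knob top [([242.1, 205.4], 0.76), ([363.0, 228.6], 0.45)]
magnifier_knob scene []
magnifier_lens top [([238.8, 204.0], 0.55)]
magnifier_lens scene [([237.6, 195.6], 0.75)]
white_bottle top [([328.0, 141.5], 0.95), ([372.0, 233.7], 0.5)]
white_bottle scene [([349.6, 227.9], 0.65)]
masking_tape top [([380.2, 162.9], 0.65)]
masking_tape scene [([369.0, 287.6], 0.67)]
bud_tub top [([417.6, 213.0], 0.79)]
bud_tub scene [([386.5, 318.2], 0.96)]
```

View pics/tc1.png

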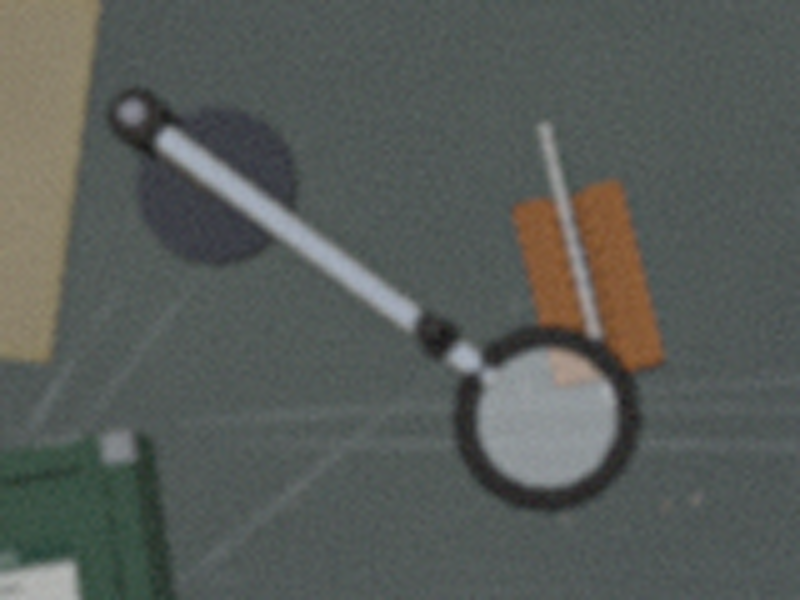

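View pics/tc2.png

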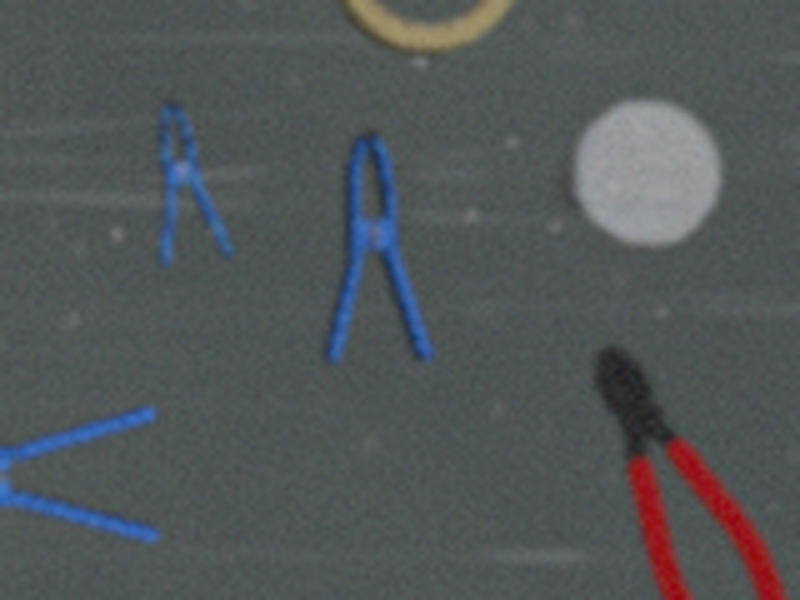

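View pics/sc1.png

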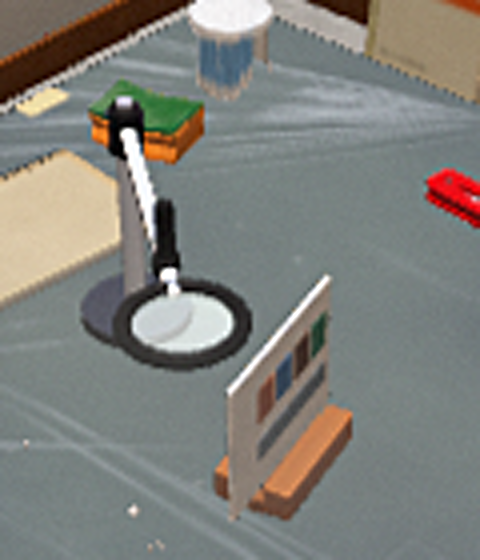

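View pics/sc2.png

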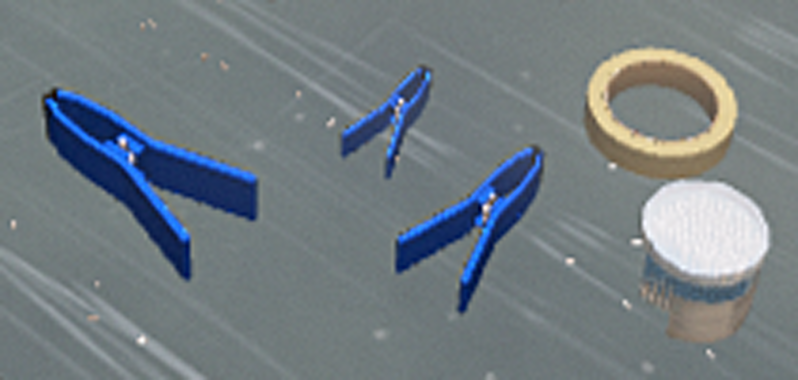

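Three clips could be taken for the target in the top view: large at (290,275), small at (326,216), middle at (365,230). The crop shows the middle one, with jaws at crop (370,135) pointing away from the robot and handles toward it. Now I'll measure it.

```bash
python3 - <<'E'
from h import *
def u(x0,y0,k,c): return [x0+(c[0]+.5)/k-.5,y0+(c[1]+.5)/k-.5]
t1=lambda c:u(140,130,5,c); t2=lambda c:u(290,180,5,c); s1=lambda c:u(200,120,4,c); s2=lambda c:u(200,250,3.8,c)
P=lambda l,v:print(l,np.round(v,1))
P('foot',atz('top',t1((218,186)),6))
P('posttop',atz('top',t1((133,110)),202)); P('posttop s',atz('scene',s1((124,103)),202))
P('knobtop',atz('top',t1((432,332)),225)); P('knobtop s',atz('scene',s1((165,203)),232))
P('lens',atz('top',t1((547,417)),180)); P('lens s',atz('scene',s1((183,322)),180))
P('board far top',atz('top',t1((545,125)),130)); P('board near-vis',atz('top',t1((596,335)),130))
P('s near top',atz('scene',s1((231,390)),130)); P('s far top',atz('scene',s1((327,279)),130)); P('s near bot',atz('scene',s1((236,516)),0))
P('jaw',atz('top',t2((371,138)),32));P('hinge',atz('top',t2((376,233)),32));P('hL',atz('top',t2((334,358)),32));P('hR',atz('top',t2((428,356)),32))
P('s jaw',atz('scene',s2((537,150)),32));P('s hinge',atz('scene',s2((488,203)),32));P('s hL',atz('scene',s2((399,240)),32));P('s hR',atz('scene',s2((464,282)),32))
P('tub',atz('top',t2((648,172)),80));P('bottle',atz('top',(329,137),104));P('tape',atz('top',(376,171),25))
P('large',atz('top',(292,275),32))
P('case corner', atz('top',(172,217),80))
E
```

```text
foot [716.1 197.4   6. ]
posttop [716.9 197.3 202. ]
posttop s [710.8 193.2 202. ]
knobtop [603.6  48.5 225. ]
knobtop s [604.3  47.4 232. ]
lens [567.1  -2.  180. ]
lens s [565.7  -2.8 180. ]
board far top [722.3   2.7 130. ]
board near-vis [613.3 -23.  130. ]
s near top [578.5 -32.4 130. ]
s far top [ 7.161e+02 -4.000e-01  1.300e+02]
s near bot [590.6 -22.5   0. ]
jaw [ 593.5 -303.2   32. ]
hinge [ 541.6 -304.5   32. ]
hL [ 474.4 -280.    32. ]
hR [ 475.  -330.6   32. ]
s jaw [ 591.1 -304.7   32. ]
s hinge [ 532.5 -306.9   32. ]
s hL [ 470.8 -281.9   32. ]
s hR [ 471.  -333.1   32. ]
tub [ 569.1 -440.2   80. ]
bottle [ 772.2 -206.5  104. ]
tape [ 694.2 -340.6   25. ]
large [ 412.3 -105.6   32. ]
case corner [568.  209.4  80. ]
```

```bash
cat >> h.py <<'E'
from scipy.spatial.transform import Rotation as Ro
def st():
    s=robot.observe(); R=Ro.from_euler('xyz',s['eef_rot']).as_matrix()
    print('t',round(s['t'],2),'pos',np.round(s['eef_pos'],1),'xax',np.round(R[:,0],3),'zyaw',round(float(np.arctan2(R[1,2],R[0,2])),3),'gap',round(s['finger_gap']*91.8,1),'F',np.round(s['force'],1),'q',np.round(s['joint_pos'],2))
    return s,R
E
python3 -c "
from h import *
st()"
```

```text
t 0.85 pos [266.7 592.8 226.8] xax [ 0.  0. -1.] zyaw 1.148 gap 92.1 F [-0.3  0.4  0.2] q [-0.88  0.5  -0.43  1.55  0.22  1.14 -0.21]
```

Emit:
servo_tool:
  deltas:
    - [0.01,-0.02,0.04,-0.1]
    - [0.03,-0.05,0.05,-0.23]
    - [0.05,-0.08,0.05,-0.36]
    - [0.07,-0.115,0.05,-0.5]
    - [0.09,-0.15,0.05,-0.64]
    - [0.115,-0.185,0.05,-0.78]
    - [0.14,-0.22,0.05,-0.92]
    - [0.16,-0.255,0.05,-1.06]
    - [0.18,-0.29,0.05,-1.2]
    - [0.2,-0.325,0.05,-1.34]

```text
t: 1.85
eef_pos: [467.3, 266.4, 277.1]
eef_rot: [0.878, 1.57, 0.681]
force: [0.2, 1.0, 0.7]
finger_gap: 1.001
```

Emit:
servo_tool:
  deltas:
    - [0.02,-0.03,0,-0.13]
    - [0.045,-0.07,0,-0.27]
    - [0.07,-0.11,0,-0.41]
    - [0.095,-0.15,0,-0.54]
    - [0.115,-0.185,0,-0.67]
    - [0.13,-0.21,0,-0.76]
    - [0.137,-0.22,0,-0.81]
    - [0.137,-0.22,0,-0.81]
    - [0.137,-0.22,0,-0.81]

```text
t: 2.75
eef_pos: [603.0, 49.9, 276.5]
eef_rot: [-3.131, 1.569, 2.154]
force: [-0.1, 0.2, 0.5]
finger_gap: 0.999
```

```bash
python3 -c "
from h import *
st(); cap('wrist','w1.png'); cap('scene','s1.png')
crop('s1.png',100,30,380,240,2.8,'s1c.png')"
```

```text
t 2.75 pos [603.   49.9 276.5] xax [-0.001  0.001 -1.   ] zyaw -0.998 gap 91.7 F [-0.1  0.2  0.5] q [-0.26  0.35  0.18  1.63 -0.07  1.17 -1.07]
```

View pics/w1.png

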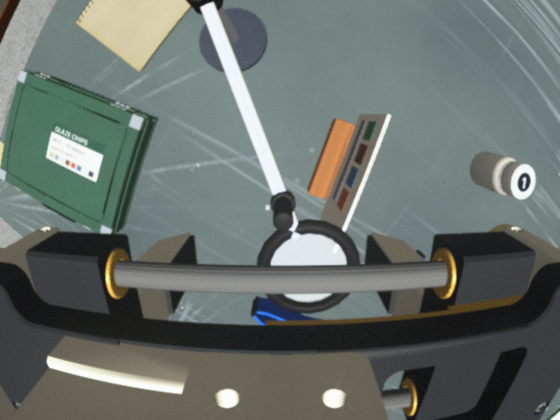

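View pics/s1c.png

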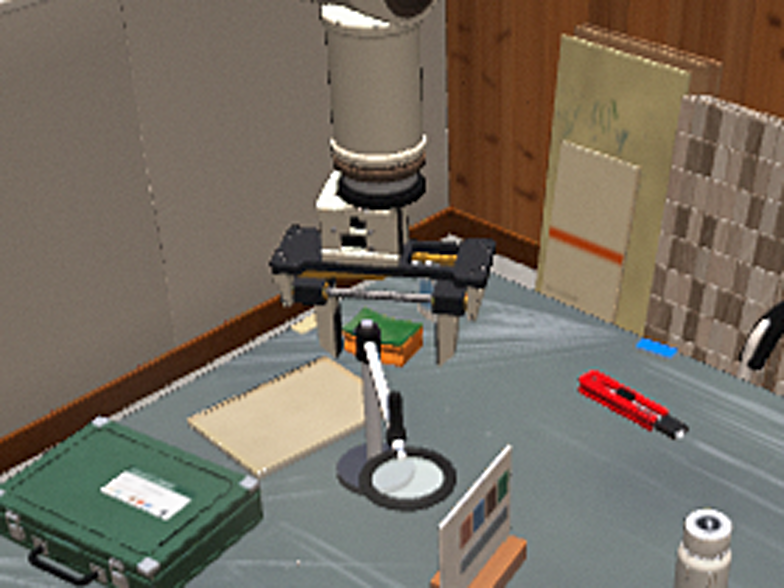

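```bash
cat >> h.py <<'E'
def wcam():
    s=robot.observe(); R=Ro.from_euler('xyz',s['eef_rot']).as_matrix()
    T=np.eye(4);T[:3,:3]=R;T[:3,3]=s['eef_pos']
    c=robot.camera_info('wrist'); return T@np.array(c['mount']),210/np.radians(c['fov_y']/2) if 0 else 210/np.tan(np.radians(c['fov_y']/2)),c['cx'],c['cy']
def wproj(p,W=None):
    M,f,cx,cy=W or wcam(); q=M[:3,:3].T@(np.asarray(p,float)-M[:3,3]); th=np.arctan2(np.hypot(q[0],q[1]),q[2]); n=np.hypot(q[0],q[1]); return np.array([cx+f*th*q[0]/n,cy+f*th*q[1]/n])
def watz(px,z,W=None):
    M,f,cx,cy=W or wcam(); u=np.array([px[0]-cx,px[1]-cy]); r=np.hypot(*u); th=r/f
    d=M[:3,:3]@np.array([u[0]/r*np.sin(th),u[1]/r*np.sin(th),np.cos(th)]); o=M[:3,3]; return o+d*(z-o[2])/d[2]
E
python3 -c "
from h import *
print(wproj((604,48,190)),wproj((604,48,232)), 'tcp',wproj((603,50,276)),wproj((603,50,232)))
print('lens',watz((308,266),180),'knobtop',watz((283,222),232),watz((281,200),190),'bottle',watz((523,181),104))
"; python3 -c "
from h import *
crop('w1.png',180,100,400,265,3.6,'w1c.png')"
```

```text
[283.58153929 206.98172622] [284.12854426 224.33938098] tcp [280.78157502 250.61540846] [280.76007917 223.98514612]
lens [568.4163882   -0.69413064 180.        ] knobtop [604.96049207  49.51317764 232.        ] [607.64447817  52.77123812 190.        ] bottle [ 778.91441563 -205.5020085   104.        ]
```

View pics/w1c.png

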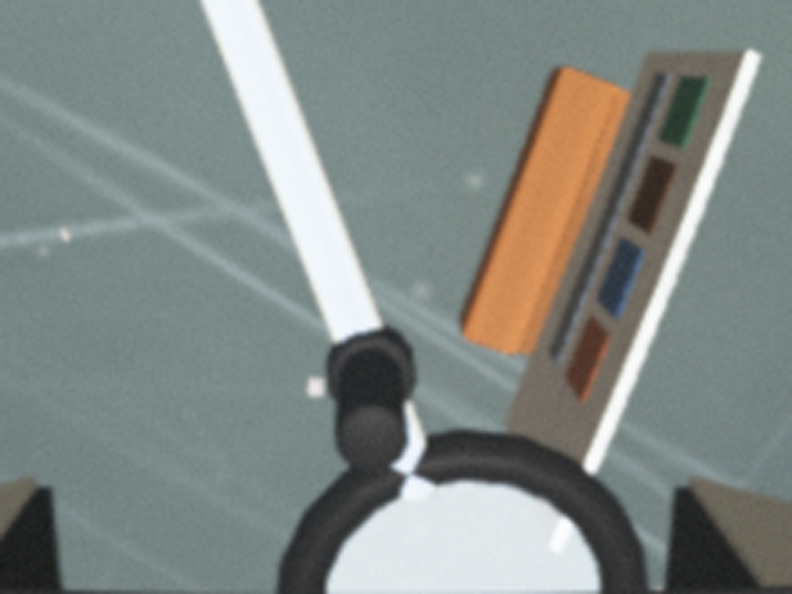

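Emit:
servo_tool:
  deltas:
    - [0.002,-0.001,-0.035,0]
    - [0.002,-0.001,-0.075,0]
    - [0.002,-0.001,-0.075,0]

```text
t: 3.15
eef_pos: [600.8, 48.6, 196.5]
eef_rot: [-2.096, 1.56, -3.094]
force: [-1.4, 0.6, -0.1]
finger_gap: 1.001
```

Emit:
servo_tool:
  deltas:
    - [0,0,0,0]
    - [0,0,0,0]
    - [0,0,0,0]
    - [0,0,0,0]
    - [0,0,0,0]
    - [0,0,0,0]
  fingers: 0.028
  grip_force: 20

```text
t: 3.75
eef_pos: [605.9, 46.8, 202.2]
eef_rot: [1.213, 1.57, 0.211]
force: [-0.3, 0.1, -0.5]
finger_gap: 0.532
```

```bash
python3 -c "
from h import *
s,R=st()
p=np.array([714.5,196.5]); k=np.array([605,49.]); d=k-p; a0=np.arctan2(d[1],d[0]); r=185
for th in np.arange(0,1.61,.1):
    a=a0-th; q=p+r*np.array([np.cos(a),np.sin(a)]); print(round(th,2),np.round(q-s['eef_pos'][:2],0),np.round(q))
"
```

```text
t 3.75 pos [605.9  46.8 202.2] xax [ 0.001  0.    -1.   ] zyaw -1.002 gap 48.8 F [-0.3  0.1 -0.5] q [-0.25  0.42  0.17  1.7  -0.08  1.03 -1.06]
0.0 [-2.  1.] [604.  48.]
0.1 [-16.  13.] [590.  60.]
0.2 [-29.  26.] [577.  73.]
0.3 [-41.  40.] [565.  87.]
0.4 [-51.  56.] [555. 103.]
0.5 [-59.  72.] [547. 119.]
0.6 [-66.  89.] [540. 136.]
0.7 [-71. 107.] [534. 154.]
0.8 [-75. 125.] [531. 172.]
0.9 [-76. 144.] [530. 191.]
1.0 [-76. 162.] [530. 209.]
1.1 [-74. 181.] [532. 227.]
1.2 [-70. 199.] [536. 245.]
1.3 [-64. 216.] [542. 263.]
1.4 [-57. 233.] [549. 280.]
1.5 [-47. 249.] [559. 296.]
1.6 [-37. 264.] [569. 311.]
```

Emit:
servo_tool:
  deltas:
    - [-0.001,0.001,0,0]
    - [-0.001,0.001,0,0]
    - [-0.016,0.013,0,-0.03]
    - [-0.029,0.026,0,-0.06]
    - [-0.041,0.04,0,-0.1]
    - [-0.051,0.056,0,-0.13]
    - [-0.059,0.072,0,-0.16]
    - [-0.066,0.089,0,-0.19]
    - [-0.071,0.107,0,-0.22]
    - [-0.075,0.125,0,-0.25]

```text
t: 4.75
eef_pos: [530.1, 171.9, 201.6]
eef_rot: [-1.075, 1.57, -2.329]
force: [0.9, -1.7, 0.5]
finger_gap: 0.302
```

```bash
python3 -c "
from h import *
st(); cap('wrist','w2.png')
crop('w2.png',100,60,460,320,2.2,'w2c.png')"
```

```text
t 4.75 pos [530.1 171.9 201.6] xax [-0.001 -0.001 -1.   ] zyaw -1.254 gap 27.7 F [ 0.9 -1.7  0.5] q [-0.5   0.33  0.17  1.83 -0.07  0.99 -1.56]
```

View pics/w2c.png

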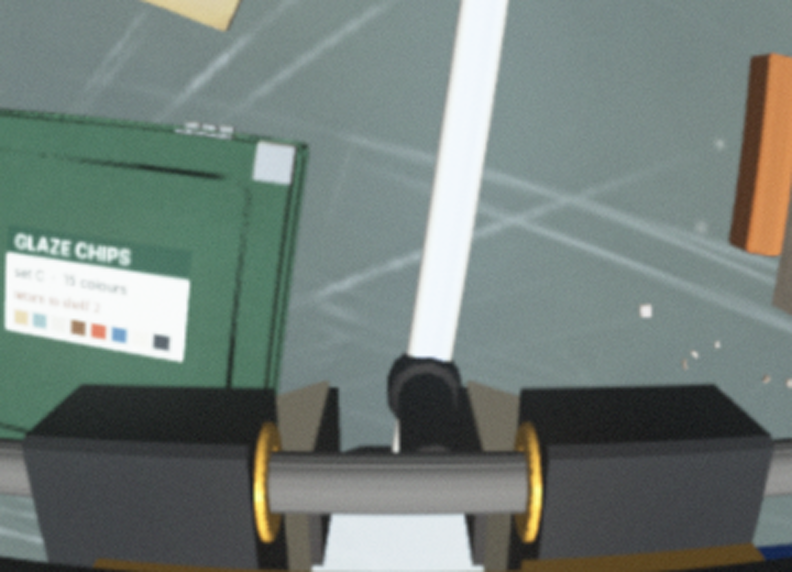

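Emit:
servo_tool:
  deltas:
    - [-0.001,0.019,0,-0.03]
    - [-0.001,0.037,0,-0.06]
    - [0.001,0.056,0,-0.1]
    - [0.005,0.074,0,-0.13]
    - [0.011,0.091,0,-0.17]
    - [0.018,0.108,0,-0.2]
    - [0.022,0.116,0,-0.22]
    - [0.026,0.122,0,-0.24]
    - [0.026,0.122,0,-0.24]

```text
t: 5.7
eef_pos: [554.2, 283.0, 199.6]
eef_rot: [-0.68, 1.552, -2.178]
force: [-9.1, -19.6, 8.2]
finger_gap: 0.308
```

```bash
python3 -c "
from h import *
st(); cap('wrist','w3.png'); cap('top','t3.png')
crop('w3.png',100,0,460,320,1.8,'w3c.png')"
```

```text
t 5.7 pos [554.2 283.  199.6] xax [-0.01  -0.015 -1.   ] zyaw -1.498 gap 28.3 F [ -9.1 -19.6   8.2] q [-0.66  0.46  0.18  1.65 -0.08  1.06 -1.95]
```

View pics/w3c.png

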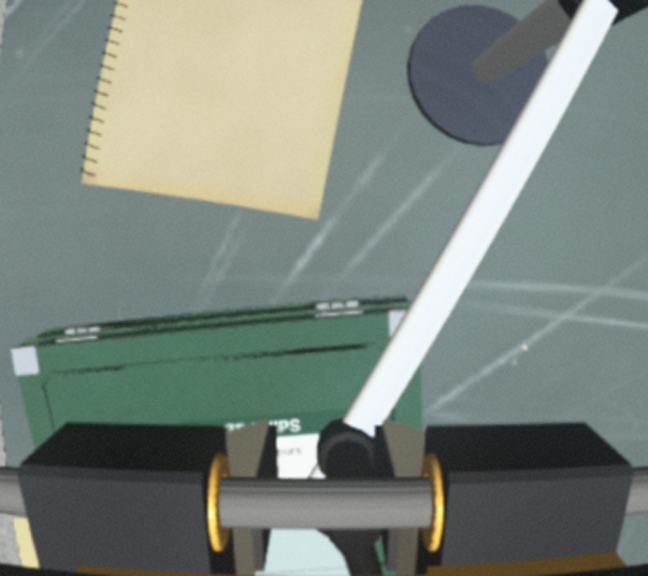

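View pics/t3.png

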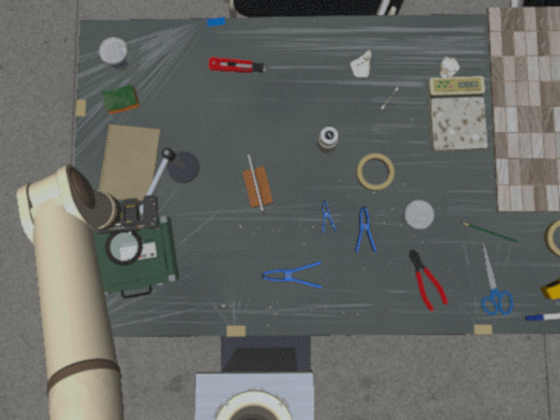

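Emit:
servo_tool:
  deltas:
    - [-0.003,-0.01,0.0,0]
    - [-0.004,-0.013,0,0]
    - [-0.004,-0.013,0,0]
    - [-0.004,-0.013,0.04,0]
    - [-0.004,-0.013,0.08,0]
    - [-0.004,-0.013,0.1,0]
    - [-0.004,-0.013,0.1,0]
  fingers: 0.04

```text
t: 6.5
eef_pos: [554.8, 283.0, 306.4]
eef_rot: [2.087, 1.562, 0.596]
force: [-0.0, 0.5, -0.6]
finger_gap: 0.433
```

```bash
python3 -c "
from h import *
st(); cap('top','t4.png'); 
crop('t4.png',60,100,220,300,3,'t4c.png')
crop('t4.png',220,130,320,230,6,'t4d.png')
crop('t4.png',290,180,450,300,5,'t4e.png')"
```

```text
t 6.5 pos [554.8 283.  306.4] xax [ 0.007  0.005 -1.   ] zyaw -1.49 gap 39.7 F [-0.   0.5 -0.6] q [-0.66  0.35  0.19  1.55 -0.07  1.23 -1.95]
```

View pics/t4c.png

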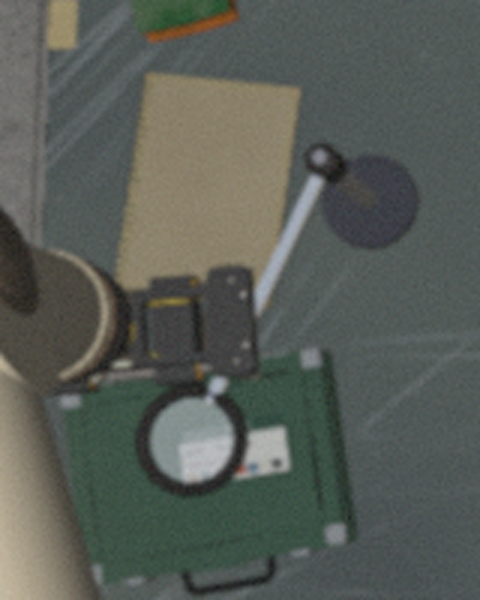

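View pics/t4d.png

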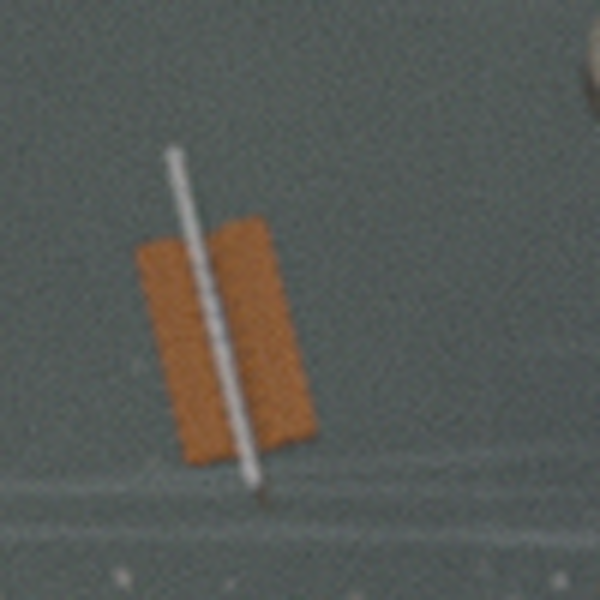

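```bash
python3 - <<'E'
from h import *
def u(x0,y0,k,c): return [x0+(c[0]+.5)/k-.5,y0+(c[1]+.5)/k-.5]
a=atz('top',u(220,130,6,(174,150)),130); b=atz('top',u(220,130,6,(254,486)),130)
print(a,b,np.linalg.norm(a-b),np.arctan2(*(a-b)[1::-1]))
l=atz('top',u(60,100,3,(190,440)),180); d=l-[714.5,196.5,180]; print('lens',l,np.hypot(*d[:2]),'swing',(np.arctan2(49-196.5,605-714.5)%6.2832)-np.arctan2(d[1],d[0])%6.2832)
E
```

```text
[722.37586569   2.78920385 130.        ] [577.53833686 -30.79843942 130.        ] 148.68099925417502 0.22787100007665784
lens [489.13064064 304.01595378 180.        ] 249.70187915436395 swing 1.3773414411476566
```

Emit:
servo_tool:
  deltas:
    - [-0.003,-0.03,0,0]
    - [-0.008,-0.075,0,0]
    - [-0.013,-0.12,0,0]
    - [-0.018,-0.165,0,0]
    - [-0.023,-0.21,0,0]
    - [-0.028,-0.255,0,0]
    - [-0.033,-0.3,0,-0.02]
    - [-0.04,-0.345,0,-0.03]
    - [-0.046,-0.39,-0.01,-0.04]
    - [-0.052,-0.435,-0.03,-0.05]
  fingers: 0.0918

```text
t: 7.55
eef_pos: [501.0, -155.5, 271.6]
eef_rot: [1.511, 1.569, -0.03]
force: [1.0, 0.4, -0.5]
finger_gap: 1.002
```

Emit:
servo_tool:
  deltas:
    - [-0.005,-0.045,-0.02,-0.01]
    - [-0.01,-0.085,-0.05,-0.01]
    - [-0.015,-0.12,-0.08,-0.01]
    - [-0.018,-0.145,-0.11,-0.01]
    - [-0.018,-0.151,-0.12,-0.01]
    - [-0.018,-0.151,-0.12,-0.01]
    - [-0.018,-0.151,-0.12,-0.01]

```text
t: 8.25
eef_pos: [483.4, -303.8, 151.7]
eef_rot: [-2.959, 1.57, 1.774]
force: [0.9, -0.0, -0.6]
finger_gap: 1.001
```

```bash
python3 -c "
from h import *
st(); cap('wrist','w5.png')"
```

```text
t 8.25 pos [ 483.4 -303.8  151.7] xax [-0.     0.001 -1.   ] zyaw -1.55 gap 91.9 F [ 0.9 -0.  -0.6] q [ 0.14  0.45  0.48  1.85 -0.26  0.91 -0.81]
```

View pics/w5.png

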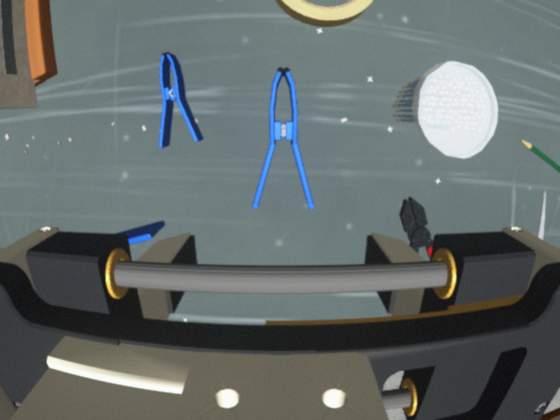

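```bash
python3 -c "
from h import *
j=watz((283.5,70),32);h=watz((284,129),32);a=watz((256,206),32);b=watz((312,206),32)
print(j,h,a,b); m=(a+b)/2; print(m,np.arctan2(*(j-m)[1::-1]),np.linalg.norm(j-m),np.linalg.norm(a-b))
print('tub',watz((460,105),80))"
```

```text
[ 594.29814337 -304.59528813   32.        ] [ 543.39851008 -306.16152805   32.        ] [ 474.87764752 -282.82195915   32.        ] [ 475.96845247 -332.81768455   32.        ]
[ 475.42304999 -307.81982185   32.        ] 0.027118743941711973 118.91881870453669 50.007623551067375
tub [ 572.99551003 -442.25133826   80.        ]
```

Emit:
servo_tool:
  deltas:
    - [0.001,-0.002,-0.04,0]
    - [0.001,-0.002,-0.085,0]
    - [0.001,-0.002,-0.12,0]
    - [0.001,-0.002,-0.14,0]
    - [0.001,-0.002,-0.148,0]
    - [0.001,-0.002,-0.148,0]
    - [0.001,-0.002,-0.148,0]

```text
t: 9.0
eef_pos: [485.3, -307.4, 5.4]
eef_rot: [1.179, 1.568, -0.372]
force: [0.2, 0.0, -0.1]
finger_gap: 0.996
```

```bash
python3 -c "
from h import *
st(); cap('wrist','w6.png')"
```

```text
t 9.0 pos [ 485.3 -307.4    5.4] xax [ 0.003 -0.001 -1.   ] zyaw -1.551 gap 91.4 F [ 0.2  0.  -0.1] q [ 0.23  0.67  0.37  1.9  -0.39  0.64 -0.71]
```

View pics/w6.png

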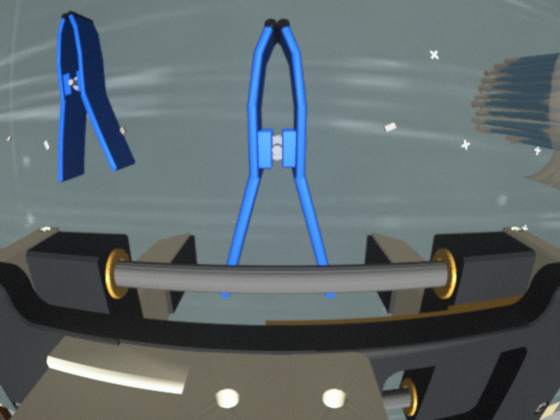

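Emit:
servo_tool:
  deltas:
    - [0,0,0,0]
    - [0,0,0,0]
    - [0,0,0,0]
    - [0,0,0,0]
    - [0,0,0,0]
    - [0,0,0,0]
    - [0,0,0,0]
    - [0,0,0,0]
    - [0,0,0,0]
    - [0,0,0,0]
  fingers: 0.0
  grip_force: 35

```text
t: 10.05
eef_pos: [483.7, -306.9, 3.7]
eef_rot: [3.087, 1.57, 1.535]
force: [-1.0, 1.5, 3.1]
finger_gap: 0.179
```

Emit:
servo_tool:
  deltas:
    - [0,0,0,0]
    - [0,0,0,0]
    - [0,0,0,0]
    - [0,0,0,0]
    - [0,0,0,0]

```text
t: 10.55
eef_pos: [483.8, -307.0, 3.8]
eef_rot: [2.723, 1.571, 1.171]
force: [-0.5, 1.5, 2.6]
finger_gap: 0.172
```

```bash
python3 -c "
from h import *
st(); cap('wrist','w7.png')"
```

```text
t 10.55 pos [ 483.8 -307.     3.8] xax [ 0.  0. -1.] zyaw -1.552 gap 15.8 F [-0.5  1.5  2.6] q [ 0.23  0.67  0.37  1.9  -0.39  0.64 -0.71]
```

View pics/w7.png

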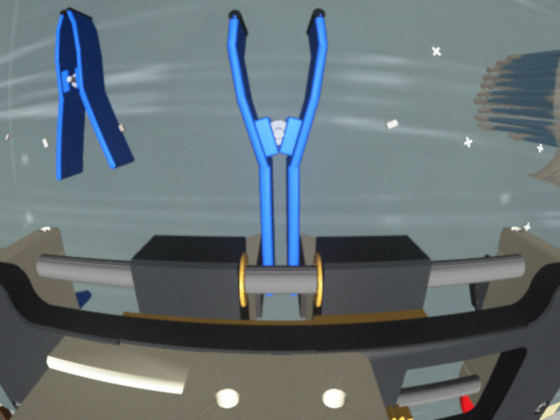

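Emit:
servo_tool:
  deltas:
    - [0,0,0.02,0]
    - [0,0,0.05,0]
    - [0,0,0.09,0]
    - [0,0,0.13,0]
    - [0,0,0.15,0]
    - [0,0,0.15,0]
    - [0,0,0.15,0]

```text
t: 11.3
eef_pos: [483.5, -307.3, 153.5]
eef_rot: [0.818, 1.57, -0.734]
force: [0.8, 0.6, -0.6]
finger_gap: 0.174
```

```bash
python3 -c "
from h import *
s,R=st(); W=wcam(); cap('wrist','w8.png'); cap('scene','s8.png')
crop('s8.png',240,130,440,330,3,'s8c.png')
crop('w8.png',180,0,380,250,2.4,'w8c.png')"
```

```text
t 11.3 pos [ 483.5 -307.3  153.5] xax [ 0. -0. -1.] zyaw -1.552 gap 16.0 F [ 0.8  0.6 -0.6] q [ 0.14  0.45  0.49  1.84 -0.26  0.91 -0.81]
```

View pics/w8c.png

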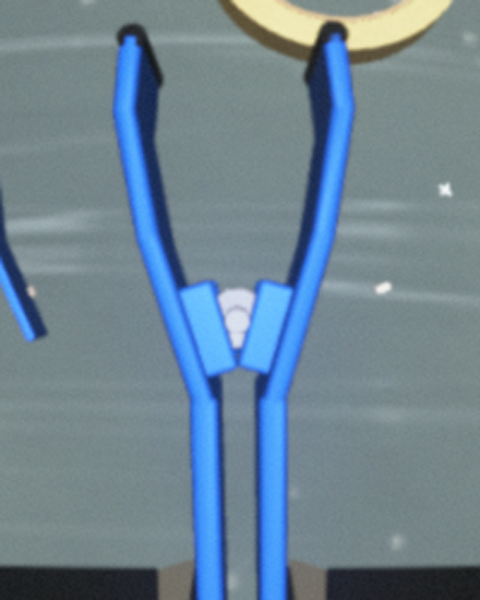

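View pics/s8c.png

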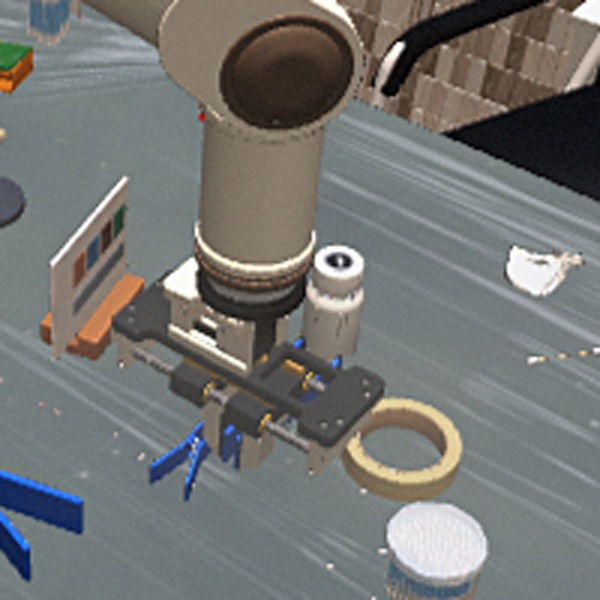

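```bash
python3 -c "
from h import *
s,R=st(); z=s['eef_pos'][2]+28.2
l=watz((234.5,12),z);r=watz((318.5,11.5),z);h=watz((278.5,133.5),z)
ax=np.array([-np.sin(-1.552)*1, np.cos(-1.552)]) # clip x dir = z rotated +90
yx=-1.552+np.pi/2
u=np.array([np.cos(yx),np.sin(yx)]);v=np.array([-u[1],u[0]])
for p in(l,r,h): d=(p-s['eef_pos'])[:2]; print(p,d@u,d@v)
"
```

```text
t 11.4 pos [ 482.6 -306.6  152.1] xax [-0.003  0.001 -1.   ] zyaw -1.552 gap 15.9 F [-0.6  0.5 -1.2] q [ 0.14  0.45  0.49  1.84 -0.26  0.91 -0.81]
[ 595.62931027 -286.69672582  180.30468576] 113.42294119375228 17.789005755648787
[ 596.34110726 -320.30007784  180.30468576] 113.50303005989826 -15.821788748898072
[ 545.35305522 -305.3132837   180.30468576] 62.80566493544132 0.12068968884054927
```

Emit:
servo_tool:
  deltas:
    - [-0.003,0.015,0,0.01]
    - [-0.009,0.05,0,0.04]
    - [-0.017,0.09,0,0.08]
    - [-0.025,0.13,0,0.12]
    - [-0.032,0.17,0,0.16]
    - [-0.039,0.205,0,0.19]
    - [-0.043,0.23,-0.01,0.21]
    - [-0.045,0.241,-0.03,0.21]
    - [-0.045,0.241,-0.06,0.21]
    - [-0.045,0.241,-0.078,0.21]

```text
t: 12.4
eef_pos: [436.3, -64.3, 73.5]
eef_rot: [-1.955, 1.567, 2.989]
force: [0.2, 0.5, -0.7]
finger_gap: 0.17
```

Emit:
servo_tool:
  deltas:
    - [0,0,-0.002,0]
    - [0,0,-0.002,0]
    - [0,0,-0.002,0]
    - [0,0,-0.002,0]

```text
t: 12.8
eef_pos: [439.4, -66.3, 74.6]
eef_rot: [1.358, 1.569, 0.015]
force: [0.2, 0.1, -1.2]
finger_gap: 0.174
```

```bash
python3 -c "
from h import *
s,R=st(); cap('wrist','w9.png'); cap('scene','s9.png'); cap('top','t9.png')
crop('s9.png',160,150,340,290,4.2,'s9c.png')
crop('w9.png',180,0,380,250,2.4,'w9c.png')"
```

```text
t 12.8 pos [439.4 -66.3  74.6] xax [ 0.002  0.    -1.   ] zyaw -1.342 gap 15.9 F [ 0.2  0.1 -1.2] q [-0.21  0.36  0.35  2.19 -0.21  0.62 -1.05]
```

View pics/w9.png

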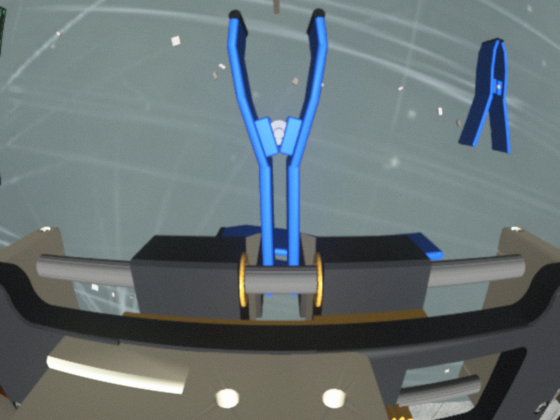

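View pics/s9c.png

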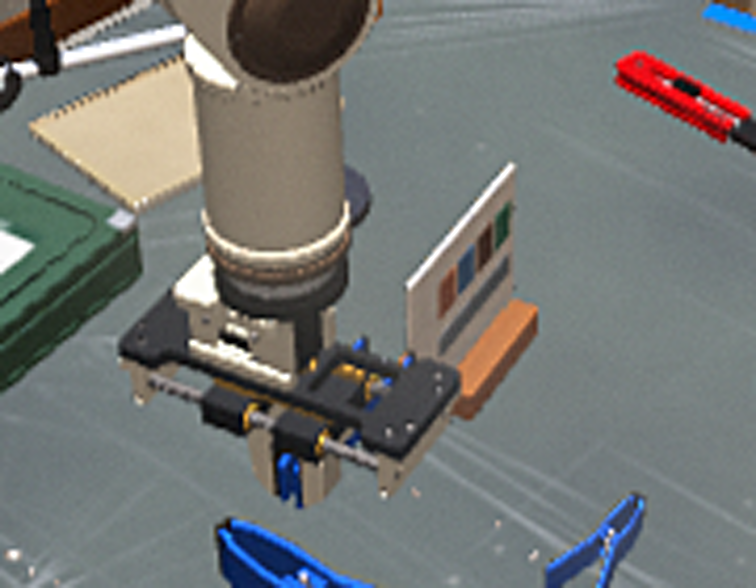

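```bash
python3 -c "
from h import *
s,R=st(); print(watz((276.5,13),0), wproj((576.5,-32,0)),wproj((576.5,-32,85)))
crop('w9.png',220,0,340,90,6,'w9d.png')
crop('t9.png',200,140,320,260,5,'t9d.png')"
```

```text
t 12.95 pos [439.2 -66.3  74.4] xax [ 0.002  0.    -1.   ] zyaw -1.342 gap 15.9 F [ 0.  -0.7 -0.7] q [-0.21  0.36  0.35  2.19 -0.21  0.62 -1.05]
[581.49661322 -30.82838359   0.        ] [276.4961563   19.48943801] [274.58329418 -30.55995474]
```

View pics/w9d.png

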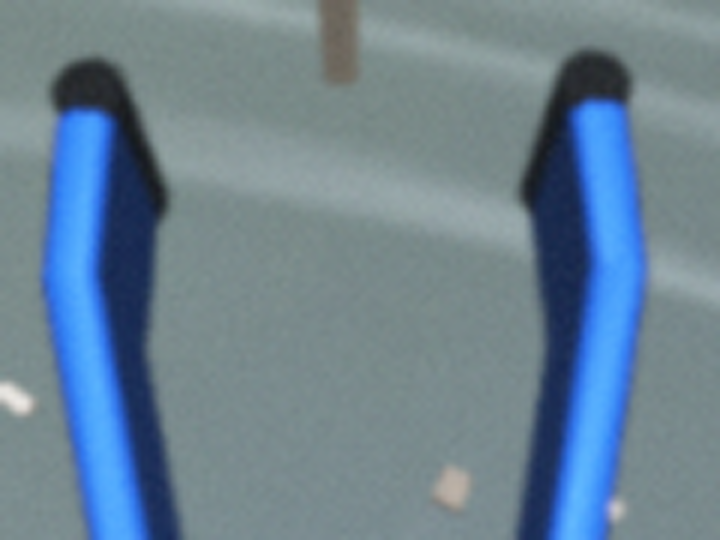

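View pics/t9d.png

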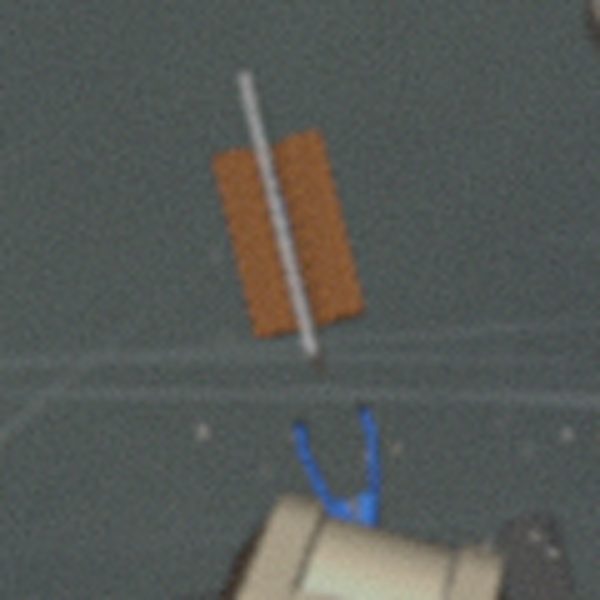

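```bash
python3 -c "
from h import *
def u(c): return [200+(c[0]+.5)/5-.5,140+(c[1]+.5)/5-.5]
e=atz('top',u((312,355)),130);f=atz('top',u((245,73)),130)
l=atz('top',u((299,424)),102);r=atz('top',u((365,407)),102)
d=(f-e)[:2];d/=np.linalg.norm(d);v=np.array([-d[1],d[0]])
print(e,f,np.arctan2(d[1],d[0]),l,r)
for p in(l,r):print((p-e)[:2]@d,(p-e)[:2]@v)
"
```

```text
[577.49364705 -31.00956935 130.        ] [723.37714558   2.74468724 130.        ] 0.2273769188699939 [544.51198884 -22.59820643 102.        ] [552.95908361 -56.76154333 102.        ]
-30.236632453344665 15.629678899208539
-29.708149929216635 -19.558496736742637
```

Emit:
servo_tool:
  deltas:
    - [0.003,0.002,0,0]
    - [0.01,0.004,0,0]
    - [0.018,0.006,0,0]
    - [0.026,0.008,0,0]
    - [0.034,0.01,-0.001,0]
    - [0.042,0.011,-0.001,0]
    - [0.05,0.013,-0.001,0]
    - [0.055,0.0145,-0.001,0]
    - [0.057,0.015,-0.001,0]
    - [0.057,0.015,-0.001,0]

```text
t: 13.95
eef_pos: [495.8, -51.2, 72.7]
eef_rot: [-1.266, 1.571, -2.608]
force: [-0.8, 0.1, 0.1]
finger_gap: 0.172
```

Emit:
servo_tool:
  deltas:
    - [0,0,0,0]
    - [0,0,0,0]
    - [0,0,0,0]

```text
t: 14.25
eef_pos: [495.4, -51.3, 72.8]
eef_rot: [-2.235, 1.571, 2.706]
force: [0.6, 0.1, -0.6]
finger_gap: 0.173
```

```bash
python3 -c "
from h import *
s,R=st(); cap('wrist','w10.png'); cap('scene','s10.png'); cap('top','t10.png')
crop('s10.png',160,150,340,290,4.2,'s10c.png')
crop('w10.png',220,0,340,90,6,'w10d.png')
crop('t10.png',200,140,320,260,5,'t10d.png')"
```

```text
t 14.25 pos [495.4 -51.3  72.8] xax [-0.  0. -1.] zyaw -1.342 gap 15.9 F [ 0.6  0.1 -0.6] q [-0.23  0.44  0.34  2.06 -0.23  0.67 -1.09]
```

View pics/w10d.png

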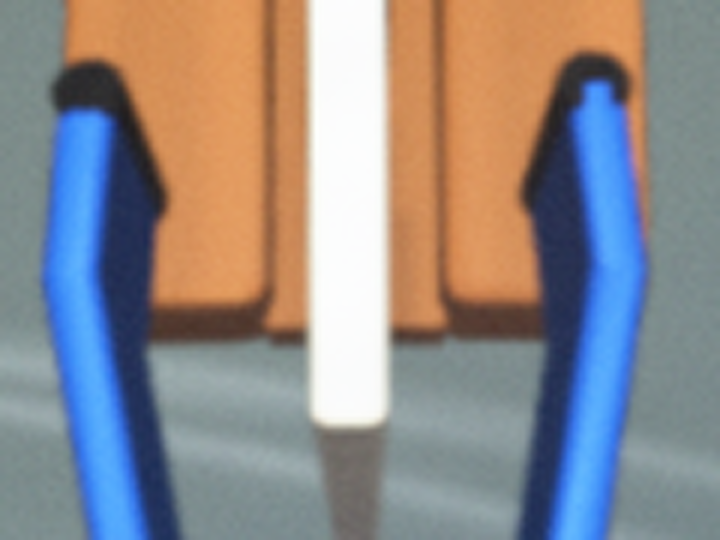

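View pics/t10d.png

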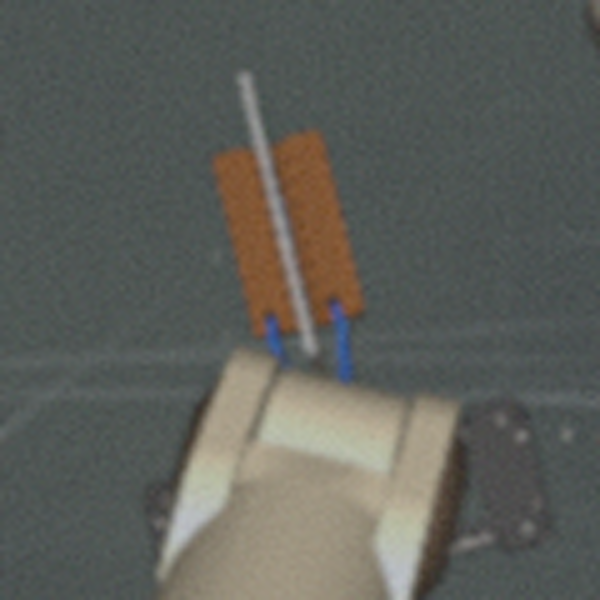

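View pics/s10c.png

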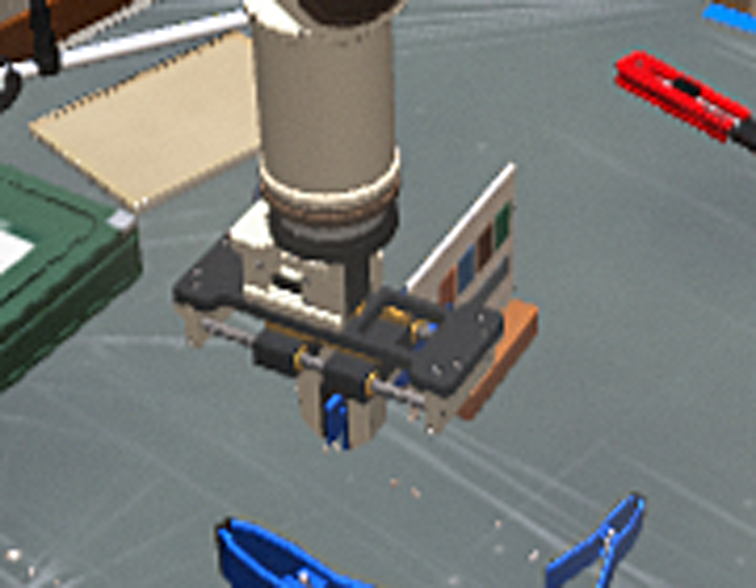

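```bash
python3 -c "
from h import *
s,R=st(); e=watz((220+349/6,425/6),130); print('edge',e); z=s['eef_pos'][2]+28.2
d=np.array([np.cos(.228),np.sin(.228)]);v=np.array([-d[1],d[0]])
for px in((234.5,12),(318.5,11.5)):
  p=watz(px,z); q=(p-e)[:2]; print(p,q@d,q@v)
"; python3 -c "
from h import *
crop('t10.png',60,100,360,320,2.6,'t10c.png')"
```

```text
t 14.4 pos [495.6 -51.2  72.8] xax [ 0.  0. -1.] zyaw -1.342 gap 16.0 F [-0.8  0.2 -0.8] q [-0.23  0.44  0.34  2.06 -0.23  0.67 -1.09]
edge [577.0270994  -32.06259994 130.        ]
[601.87918077  -8.06180195 100.98298515] 29.63381354008035 17.762357603893047
[609.60521774 -40.84843785 100.98298515] 29.749149119253325 -15.922087447188067
```

View pics/t10c.png

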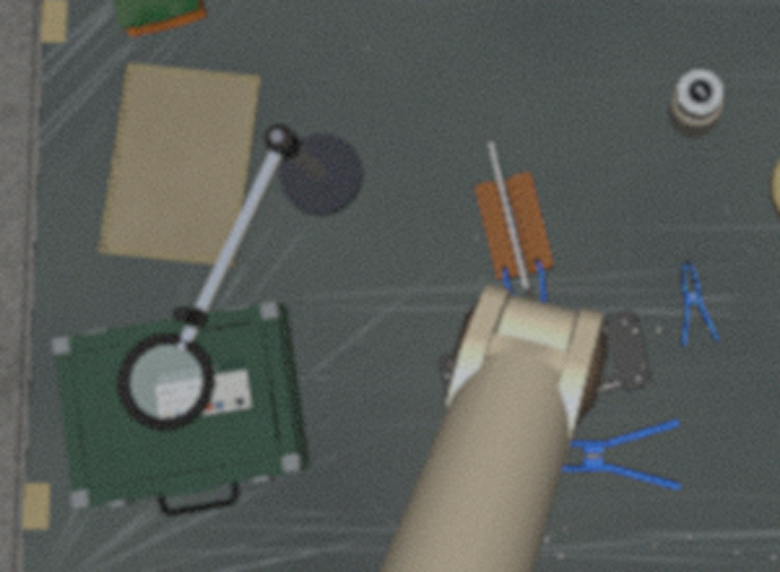

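```bash
python3 -c "
from h import *
print(robot.finish_job()); st()"
```

```text
the job is handed in; nothing more can be done
None
the job is handed in; nothing more can be done
```

The clip is held squeezed open around the board's near edge, and I handed the job in at about 14.4 s; the hand-in gives no verdict.

- **Magnifier:** I caged the knob between the fingers and swung the arm left until it pushed back with about 22 N, so I took that as its stop. The top camera measured 1.38 rad of swing from where it started. The start looked about 0.1 rad past zero, so the joint should read close to 1.5. It was still there in the last picture.
- **Clip:** I took the middle-sized of the three blue clips by its handles and squeezed it at 35 N. The finger gap read 15.8–16.0 mm, which matches the 16 mm between the handles at full gape. The clip did not visibly sag or slip when lifted.
- **Final position, measured in the wrist picture:**
  - The jaw tips are about 30 mm past the near edge.
  - They stand +18 mm and -16 mm to either side of the board's mid-plane.
  - The height is about 85 mm; I worked this out from the tool pose instead of measuring it in a picture.
- **Contact and bystanders:** The wrist picture shows clear gaps on both sides of the board, and the force reading was only noise (about 1 N). The board measured within 1–2 mm of where it started. The arm was never brought near the bottle, tape roll or tub.

The cameras disagreed by 2–3 mm on where the board edge and jaws are, well inside the allowed margins. No check failed.

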